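# Find and reset the tripped lever on the dryer console

### The job

One of the three switch levers on the sample dryer's console has tripped, though all three look on: find it by feel with light pushes towards off - the tripped one gives limply, the live ones stand firm and must not be moved off their on position. Reset the tripped lever by pushing it fully off against its stop and holding it there for a moment, then throwing it fully on, up against its stop, and let go. Leave the other things on the bench and console where they stand.

Things in the scene. Friction and masses are not known exactly. Their poses are not given: they have to be found in the camera images.
- console: Grey fixed control console, 350 mm wide (y). Origin at table height, directly below the lever pivots (in its frame x 0, z 150 mm, y -80, 0, 80 mm). Its x points to its back, z up. Its face slopes up to the back at 30 degrees from level: the outward normal leans 30 degrees from vertical to -x. Face 15 mm below the pivots. Behind it a deck 180 mm high with a dial, weight and vial.
- guard (a point): Middle of the fixed 14 mm steel guard tube that runs 320 mm along the console's y, right above the levers (console frame x 22, z 290 mm). It bars a gripper pointing straight down: come in from the front and above along the face's normal, tilted about 30 degrees, below the tube.
- lever_a (a joint): Steel switch lever with a black ball knob, one of three alike, 80 mm apart. Rad: 0 = fully off (down on its stop, 60 degrees from vertical to the console's front), 1.05 = fully on (up on its stop, upright); turns about console y. All three start alike, at 0.85: sight does not tell the tripped one, which may be at any of the three places.
- grip_a (a point): Point on lever_a to hold or push: centre of its ball knob (18 mm diameter), 48 mm from the pivot, moving with it; below it a 9 mm steel rod. White block under it 34 mm wide, up to the pivot. 62 mm free to the next lever.
- lever_b (a joint): Steel switch lever with a black ball knob, one of three alike, 80 mm apart. Rad: 0 = fully off (down on its stop, 60 degrees from vertical to the console's front), 1.05 = fully on (up on its stop, upright); turns about console y. A live lever stays put below about 15 N at its grip point; the tripped one gives at 2 to 4 N there.
- grip_b (a point): Point on lever_b to hold or push: centre of its ball knob (18 mm diameter), 48 mm from the pivot, moving with it; below it a 9 mm steel rod. White block under it 34 mm wide, up to the pivot. 62 mm free to the next lever.
- lever_c (a joint): Steel switch lever with a black ball knob, one of three alike, 80 mm apart. Rad: 0 = fully off (down on its stop, 60 degrees from vertical to the console's front), 1.05 = fully on (up on its stop, upright); turns about console y. In the tripped one a spring resists towards off (about 8 N at the off stop) and lifts it to about 0.5 if let go; thrown fully on it stays by itself.
- grip_c (a point): Point on lever_c to hold or push: centre of its ball knob (18 mm diameter), 48 mm from the pivot, moving with it; below it a 9 mm steel rod. White block under it 34 mm wide, up to the pivot. 62 mm free to the next lever.
- needle (a joint): Steel needle of the round dial (64 mm wide) in the middle of the console's deck. It follows the tripped lever, whichever that is: needle value in rad = that lever's value (0.85 at the start, 0 fully off, 1.05 fully on). It cannot be reached by hand.
- jar: Amber glass jar with white cap, 56 mm wide, 60 mm tall, on the bench before the console; bystander; origin at the centre of its underside.
- dish: White ceramic bowl, 84 mm wide, 28 mm tall, on the bench before the console; bystander; origin at the centre of its underside.
- spatula: Spatula with white handle, 190 mm long, lying on the bench at the robot's right; bystander; origin at the centre of its underside.
- weight: Steel knobbed weight, 36 mm wide, 53 mm tall, on the console's deck; bystander; origin at the centre of its underside.
- vial: Clear capped sample bottle, 38 mm wide, 70 mm tall, on the console's deck; bystander; origin at the centre of its underside.
- cup: Steel cup, 60 mm wide, 50 mm tall, on the bench at the robot's left; bystander; origin at the centre of its underside.

How it is judged:
By the outcome, as a careful person would: the job done as asked, in the order asked, and still so for the second after the job is handed in, with the robot touching nothing.
It also fails if it takes over 64 s, if anything falls off the work surface, if the arm or the gripper's body presses on something with over 40 N, if the wrist force passes 120 N, or if a joint passes its speed limit or range.

### The arm

A 6-joint arm with a two-finger parallel gripper is mounted at the origin on the work surface. World frame = base frame: x ahead of the robot, y to its left, z up, the work surface at z = 0. Lengths are in m, angles in degrees, forces in N, time in s.
With the tool pointing down it reaches from about 0.35 to 0.875 m from the base axis. Payload 4.2 kg.
Tool frame: the origin (TCP) lies midway between the tips of the shut fingers; the grasp point (between the pads) lies 19 mm behind it; y points along the fingers, x is the direction in which the jaws open and shut, and the axes are right-handed (so a half turn about y gives the same grasp; the last joint's range is limited). The gripper opens to 87 mm and grips with 3 to 60 N. Pads are 19 mm wide; open, the fingers measure 117 mm over their backs; the gripper's body (75 mm by 190 mm) begins 51 mm behind the grasp point.
Start: joints at [-53.881, 22.042, 0.453, 0, -68.411, -14.817], TCP at [0.227, -0.582, 0.192] pointing down, gripper open.
Joint ranges: [-179.83, 179.83], [-69.29, 118.12], [-61.27, 80.66], [-181.25, 117.63], [-171.15, -9.14], [-177.46, 177.46]. Speed limits (degrees/s): [159.86, 159.86, 180, 180, 180, 180].

### API

Orientations are given as a 3x3 rotation matrix whose columns are the frame's x, y, z axes.
In Python, from station import * gives the robot as it stands.
- The arm moves only by the tool jog_arm, never from a script. Its argument "series" is a list of rows, each a list of 3 entries, a list of its own where there are three numbers: the shift along the tool's x, y, z in m, then the turn, a rotation vector about the tool's x, y, z in degrees, then the finger opening in m, from 0 to 0.087. A call has 1 to 10 rows; each row shifts and turns the commanded pose from where the row before left it, along the tool's axes as they then stand; what a row does not reach is not made up. A row lasts 1/8 s, in which the tool goes at most 62.5 mm and 10.7 degrees, less where a joint would pass 70% of its speed; a pose out of reach is approached as far as the arm can. A call is refused whole if a number of a shift passes 0.0625 or a number of a turn 10.7, either way. A call with a gripper value outside its range is refused whole. The fingers move at their own pace and stop on an object; the grip force is fixed at half the most. Time passes only in rows, so rows that do not move let the fingers close. It gives the time, the measured TCP pose, the force and the opening at its end, in the units of the state.
- sense(): the state, without advancing time (a new reading comes with each control period).
- capture(name): name is "scene" or "side" or "wrist"; returns the picture (384x512x3 uint8, red, green, blue); there is no depth.
- camera_info(name): a dict with "fx", "fy", "cx", "cy" (pixels), "k1" (the pictures are not rectified: a ray, as slopes to the right and down, at radius r is drawn at 1 + k1 r^2 times it, then the intrinsics apply), "rvec" (rotation vector, rad) and "tvec" (3), from world to camera coordinates, as OpenCV has them. Camera axes: x right, y down, z forward; pixel columns grow to the right and rows downward; lengths in m; the calibration is good to about 2 mm. A picture is of the moment at which its call begins: read the wrist's pose just before it. camera_info takes no time and is no camera call; for the wrist camera it gives the pose at the moment of the call.
- finish_job(): hands the job in, once; it reports no verdict.
The state is a dict: "time_s": time; "joints": joint angles; "joint_velocities": joint speeds; "effort": joint torques, N m; "tcp_pos": TCP position; "ee_rot": TCP orientation; "wrist_force": force on the tool from outside, world axes, zero at the start; "moment": the same for the moment, N m; "gripper_width": opening from 0.0 (shut) to 1.0 (fully open).
Only numpy, scipy, OpenCV 4.12 (cv2) and the standard library are available. Lean on these libraries where they do the work, as an engineer would, in place of code of your own. Each camera call takes 0.05 s, during which the arm holds its last target. There are 200 camera calls.

## Working session

There is one attempt and no reset: what is moved stays moved. The work goes in short steps, Python scripts to look and compute and a tool call to move; the robot and the scene stay as the last step left them, time stands still between calls to the robot, and variables do not carry over. Pictures are saved under pics/ and viewed, about 8 in all and at most 12, crops included, and the job is handed in when it is done.

Besides the shell and the picture viewer there is one more tool, called after "Call:" as name(argument=value, ...) on one line, values as JSON. jog_arm: Moves the arm, as the interface text tells. Its arguments: {"type":"object","properties":{"series":{"type":"array","items":{"type":"array"}}},"required":["series"]}

```bash
mkdir -p pics; ls
python3 - <<'E'
from station import *
import cv2, numpy as np
a=capture("scene");b=capture("side")
cv2.imwrite("pics/scene.png",a[:,:,::-1]);cv2.imwrite("pics/side.png",b[:,:,::-1])
for n in("scene","side","wrist"):print(n,camera_info(n))
s=sense();print(s)
E
```

```text
pics
scene {'fx': 418.3770715256724, 'fy': 418.3770715256724, 'cx': 261.23575574049084, 'cy': 183.2574580304753, 'k1': -0.14089629157063235, 'rvec': array([ 1.31543417,  2.17635507, -0.95783598]), 'tvec': array([ 0.28356738, -0.21726059,  1.76893242])}
side {'fx': 410.47193100764395, 'fy': 410.47193100764395, 'cx': 255.6131886323968, 'cy': 192.2864051862106, 'k1': -0.0787546735558816, 'rvec': array([ 0.38676118, -2.84583213,  1.0030807 ]), 'tvec': array([0.57691271, 0.22455634, 1.08770113])}
wrist {'fx': 328.35131652865, 'fy': 328.35131652865, 'cx': 262.46519482728075, 'cy': 190.84210361772065, 'k1': 0.02055675328393476, 'rvec': array([-1.68251067, -2.4613751 , -0.31966929]), 'tvec': array([ 0.6242418 , -0.03035066,  0.38891179])}
{'time_s': 0.1, 'joints': array([-5.38831356e+01,  2.20861236e+01,  3.89072190e-01, -2.23595409e-02,
       -6.84120119e+01, -1.48165901e+01]), 'joint_velocities': array([ 0.08626271, -0.14156892,  0.18129195,  0.12003234, -0.02398156,
       -0.09233913]), 'effort': array([-6.06237518e-04, -3.91690457e+01,  1.87935090e+01,  4.23189104e+00,
        1.34394973e-02, -7.83267978e-05]), 'tcp_pos': array([ 0.22682426, -0.58176164,  0.19138916]), 'ee_rot': array([[-3.63120790e-01, -8.28845378e-04, -9.31741705e-01],
       [ 9.31740069e-01,  1.75155792e-03, -3.63121710e-01],
       [ 1.93297131e-03, -9.99998123e-01,  1.36241355e-04]]), 'wrist_force': array([ 0.44733831,  0.25769386, -0.42057568]), 'moment': array([-0.04763233, -0.02811755, -0.03024021]), 'gripper_width': 1.0005916000160073}
```

View pics/scene.png

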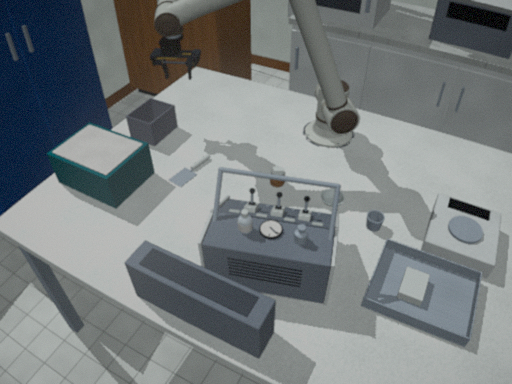

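View pics/side.png

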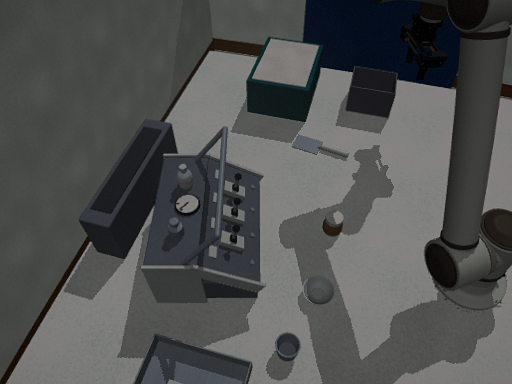

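```bash
cat > h.py <<'E'
from station import *
import cv2, numpy as np
def cam(n):
    c=camera_info(n);R=cv2.Rodrigues(np.array(c['rvec']))[0];t=np.array(c['tvec']);return c,R,t
def ray(n,p,C=None):
    c,R,t=C or cam(n)
    K=np.array([[c['fx'],0,c['cx']],[0,c['fy'],c['cy']],[0,0,1]])
    q=cv2.undistortPoints(np.array([[p]],float),K,np.array([c['k1'],0,0,0,0]))[0,0]
    d=R.T@np.r_[q,1];return -R.T@t,d/np.linalg.norm(d)
def proj(n,P,C=None):
    c,R,t=C or cam(n)
    K=np.array([[c['fx'],0,c['cx']],[0,c['fy'],c['cy']],[0,0,1]])
    return cv2.projectPoints(np.array(P,float).reshape(-1,1,3),cv2.Rodrigues(R)[0],t,K,np.array([c['k1'],0,0,0,0]))[0][:,0]
def tri(r1,r2):
    (o1,d1),(o2,d2)=r1,r2
    s=np.linalg.lstsq(np.c_[d1,-d2],o2-o1,rcond=None)[0]
    a,b=o1+s[0]*d1,o2+s[1]*d2
    return (a+b)/2,np.linalg.norm(a-b)
def onz(r,z): o,d=r; return o+d*(z-o[2])/d[2]
E
python3 - <<'E'
from h import *
for n,(x0,y0,x1,y1) in dict(scene=(200,160,350,270),side=(140,140,290,270)).items():
    a=cv2.imread(f"pics/{n}.png"); c=a[y0:y1,x0:x1]
    m=(c.max(2)<45).astype(np.uint8)
    k,l,s,ce=cv2.connectedComponentsWithStats(m)
    for i in range(1,k):
        if 8<s[i,4]<150: print(n,s[i],(ce[i]+[x0,y0]).round(1))
    cv2.imwrite(f"pics/{n}_z.png",cv2.resize(c,None,fx=4.5,fy=4.5,interpolation=cv2.INTER_CUBIC))
E
python3 -c "
import cv2,numpy as np
a=cv2.imread('pics/scene_z.png');b=cv2.imread('pics/side_z.png')
cv2.imwrite('pics/both.png',cv2.resize(np.vstack([a,b]),None,fx=.55,fy=.55)) if 0 else None"
```

```text
scene [105  37   4   4  12] [306.5 198.5]
side [92 33 10 19 88] [236.6 181.7]
side [71 97  9  7 14] [214.7 240.1]
side [ 48 104  22  23 109] [199.8 256.8]
side [ 79 105  24  16 108] [228.5 252. ]
```

View pics/scene_z.png

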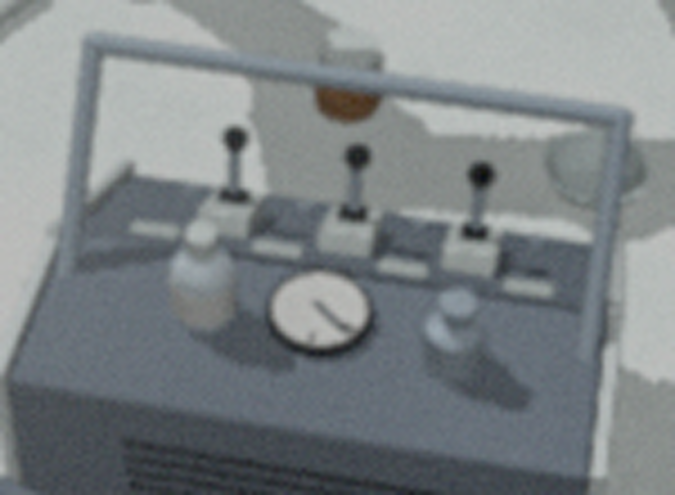

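View pics/side_z.png

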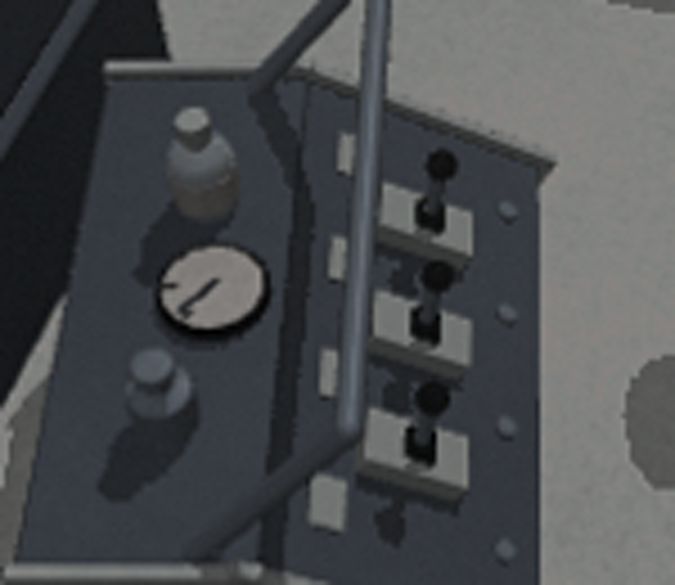

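Scene view: knobs at about (252,190.6), (279,194.6) and (306.6,198.8). Side view: (237.6,176.4), (236.7,201) and (235.6,228.1). The dial needle and the guard are both visible.

Run:
```python
from h import *
np.set_printoptions(precision=4,suppress=True)
S=[(235,138),(357,156),(481,175)];D=[(441,165),(437,276),(432,398)]
f=lambda p,o:(np.array(p)+.5)/4.5-.5+np.array(o)
P=[]
for s,d in zip(S,D):
    p,e=tri(ray("scene",f(s,(200,160))),ray("side",f(d,(140,140))));P.append(p);print(p,e)
P=np.array(P);v=P[2]-P[0];print(np.linalg.norm(v)/2,np.degrees(np.arctan2(-v[0],v[1])))
# guard ends: scene (92,42),(628,115)
z=.29
g1=onz(ray("scene",f((92,42),(200,160))),z);g2=onz(ray("scene",f((628,115),(200,160))),z);print(g1,g2,np.linalg.norm(g1-g2),np.degrees(np.arctan2(-(g2-g1)[0],(g2-g1)[1])))
s=sense();C=cam("wrist");o=-C[1].T@C[2];R=np.array(s['ee_rot'])
print("cam in tool",R.T@(o-s['tcp_pos']), "cam z in tool",R.T@C[1][2])
psi=np.arctan2(-v[0],v[1]);a=P.mean(0)
cx=np.array([np.cos(psi),np.sin(psi),0]);cy=np.array([-np.sin(psi),np.cos(psi),0]);k=np.array([0,0,1])
ty=.5*cx-.866*k
for sg in(1,-1):
    tx=sg*cy;tz=np.cross(tx,ty);T=np.c_[tx,ty,tz]
    rv=cv2.Rodrigues(R.T@T)[0].ravel();print(sg,np.degrees(rv),"tz",tz)
org=a-(-.0094)*cx;print("console org",org,"pivot z should 0.15:",org[2]-.0471)
```

```text
[ 0.649  -0.0123  0.1968] 0.00042645972682351697
[0.6273 0.0647 0.1967] 0.00020224949981106043
[0.6061 0.1417 0.1966] 0.0003941257475499908
0.07994942572592115 15.561698578888079
[ 0.7014 -0.0813  0.29  ] [0.6112 0.2298 0.29  ] 0.3238287947770294 16.167350602002458
cam in tool [-0.0002 -0.1912  0.0694] cam z in tool [ 0.0001  0.9671 -0.2542]
1 [-29.9888   5.5699   1.608 ] tz [-0.8343 -0.2323 -0.5   ]
-1 [   2.4224 -168.5261   45.1786] tz [0.8343 0.2323 0.5   ]
console org [0.6365 0.0672 0.1967] pivot z should 0.15: 0.14959611504591144
```

Add to h.py:
```python
np.set_printoptions(precision=4,suppress=True)
P=np.array([[.649,-.0123,.1968],[.6273,.0647,.1967],[.6061,.1417,.1966]])
psi=np.radians(15.6);cx=np.array([np.cos(psi),np.sin(psi),0]);cy=np.array([-np.sin(psi),np.cos(psi),0]);ez=np.array([0,0,1.])
ty=.5*cx-.8660254*ez;T=np.c_[cy,ty,np.cross(cy,ty)]
def go(i,back):  # tool-frame shift to have grasp point `back` behind knob i
    s=sense();R=np.array(s['ee_rot']);t=P[i]+(.019-back)*ty
    print("tcp",s['tcp_pos'],"shift",R.T@(t-s['tcp_pos']),"turn",np.degrees(cv2.Rodrigues(R.T@T)[0].ravel()),"F_tool",R.T@s['wrist_force'],"w",s['gripper_width'],"t",s['time_s'])
```

```text
(no output)
```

Call:
jog_arm(series=[[[0, -0.04, 0], [-10, 1.86, 0.54], 0.06], [[0, -0.04, 0], [-10, 1.86, 0.54], 0.06], [[0, -0.03, 0], [-10, 1.86, 0.54], 0.06], [[0, 0, 0], [0, 0, 0], 0.06]])

```text
time_s: 0.6
tcp_pos: [0.2068, -0.5896, 0.3013]
ee_rot: [[-0.262, 0.485, -0.835], [0.965, 0.127, -0.229], [-0.005, -0.866, -0.501]]
wrist_force: [0.1, 0.0, 0.3]
gripper_width: 0.707
```

```bash
python3 -c "
from h import *
go(0,.11)"
```

```text
tcp [ 0.2068 -0.5896  0.3013] shift [ 0.4414  0.2869 -0.449 ] turn [ 0.0533 -0.2358 -0.469 ] F_tool [ 0.0073 -0.1834 -0.2113] w 0.7068670210237599 t 0.6
```

Call:
jog_arm(series=[[[0.036, 0.023, -0.037], [0, 0, 0], 0.05], [[0.036, 0.023, -0.037], [0, 0, 0], 0.05], [[0.036, 0.023, -0.037], [0, 0, 0], 0.05], [[0.036, 0.023, -0.037], [0, 0, 0], 0.05], [[0.036, 0.023, -0.037], [0, 0, 0], 0.05], [[0.036, 0.023, -0.037], [0, 0, 0], 0.05], [[0.036, 0.023, -0.037], [0, 0, 0], 0.05], [[0.036, 0.023, -0.037], [0, 0, 0], 0.05], [[0.036, 0.023, -0.037], [0, 0, 0], 0.05], [[0, 0, 0], [0, 0, 0], 0.05]])

```text
time_s: 1.85
tcp_pos: [0.5019, -0.1648, 0.2851]
ee_rot: [[-0.277, 0.479, -0.833], [0.961, 0.137, -0.241], [-0.001, -0.867, -0.498]]
wrist_force: [0.3, 0.0, -0.4]
gripper_width: 0.577
```

```bash
python3 -c "
from h import *
go(0,.11)"
```

```text
tcp [ 0.5019 -0.1648  0.2851] shift [ 0.1061  0.077  -0.1151] turn [-0.1064  0.4776  0.1919] F_tool [-0.0703  0.5143 -0.0119] w 0.5774112828914282 t 1.85
```

Call:
jog_arm(series=[[[0.0355, 0.0257, -0.0384], [0, 0.5, 0.2], 0.05], [[0.0355, 0.0257, -0.0384], [0, 0, 0], 0.05], [[0.0355, 0.0257, -0.0384], [0, 0, 0], 0.05], [[0, 0, 0], [0, 0, 0], 0.05], [[0, 0, 0], [0, 0, 0], 0.05]])

```text
time_s: 2.48
tcp_pos: [0.6061, -0.0311, 0.2765]
ee_rot: [[-0.26, 0.482, -0.837], [0.966, 0.129, -0.225], [-0.001, -0.867, -0.499]]
wrist_force: [-0.1, -0.7, 0.9]
gripper_width: 0.575
```

```bash
python3 -c "
from h import *
go(0,0)
C=cam('wrist');print(proj('wrist',P,C))
cv2.imwrite('pics/w1.png',capture('wrist')[:,:,::-1])"
```

```text
tcp [ 0.6061 -0.0311  0.2765] shift [ 0.0072  0.1112 -0.0004] turn [-0.0791 -0.4547 -0.3126] F_tool [-0.677  -0.8954 -0.2242] w 0.5752480227283667 t 2.475
[[270.6971 186.2347]
 [360.9562 185.4206]
 [452.1515 184.9777]]
```

View pics/w1.png

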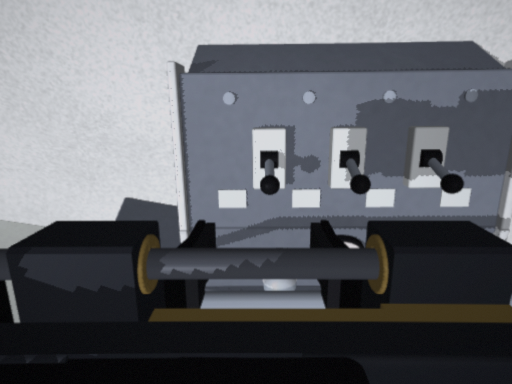

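The wrist view shows the knobs at (270,186), (360,184) and (452,183), within 2 px of my prediction. I'll go in on the first lever.

Call:
jog_arm(series=[[[0.0072, 0.02, 0], [0, -0.4, -0.3], 0.05], [[0, 0.03, 0], [0, 0, 0], 0.05], [[0, 0.025, 0], [0, 0, 0], 0.05], [[0, 0.02, 0], [0, 0, 0], 0.05], [[0, 0.01, 0], [0, 0, 0], 0.05], [[0, 0.005, 0], [0, 0, 0], 0.05], [[0, 0, 0], [0, 0, 0], 0.05], [[0, 0, 0], [0, 0, 0], 0.05]])

```text
time_s: 3.52
tcp_pos: [0.6581, -0.0095, 0.1832]
ee_rot: [[-0.268, 0.483, -0.833], [0.964, 0.134, -0.231], [0.0, -0.865, -0.502]]
wrist_force: [0.8, -0.2, -0.8]
gripper_width: 0.579
```

```bash
python3 -c "
from h import *
go(0,0)"
```

```text
tcp [ 0.6581 -0.0095  0.1832] shift [-0.0003  0.0025  0.0015] turn [ 0.1166 -0.0736 -0.0345] F_tool [-0.3573  1.044  -0.2211] w 0.5788943318743601 t 3.525
```

Call:
jog_arm(series=[[[0, 0.0025, 0.0015], [0, 0, 0], 0.03], [[0, 0, 0], [0, 0, 0], 0.022], [[0, 0, 0], [0, 0, 0], 0.016], [[0, 0, 0], [0, 0, 0], 0.01], [[0, 0, 0], [0, 0, 0], 0.01], [[0, 0, 0], [0, 0, 0], 0.01]])

```text
time_s: 4.28
tcp_pos: [0.6579, -0.0094, 0.1793]
ee_rot: [[-0.268, 0.482, -0.834], [0.964, 0.134, -0.232], [0.0, -0.866, -0.5]]
wrist_force: [-0.5, 0.2, -0.5]
gripper_width: 0.124
```

```bash
python3 -c "
from h import *
go(0,0)"
```

```text
tcp [ 0.6579 -0.0094  0.1793] shift [-0.0004 -0.0008 -0.0006] turn [ 0.032  -0.0759 -0.0218] F_tool [0.3179 0.2138 0.671 ] w 0.12419369783185889 t 4.275
```

Call:
jog_arm(series=[[[0, -0.0003, 0.001], [0, 0, 0], 0.01], [[0, 0, 0], [0, 0, 0], 0.01]])

```text
time_s: 4.53
tcp_pos: [0.6568, -0.0097, 0.1791]
ee_rot: [[-0.268, 0.482, -0.834], [0.964, 0.134, -0.231], [0.0, -0.866, -0.5]]
wrist_force: [-0.4, 0.5, 0.1]
gripper_width: 0.12
```

```bash
python3 -c "
from h import *
go(0,0)"
```

```text
tcp [ 0.6568 -0.0097  0.1791] shift [-0.0004 -0.0005 -0.0017] turn [ 0.0297 -0.0806 -0.0212] F_tool [ 0.6031 -0.2149  0.1751] w 0.1200303738313861 t 4.525
```

```bash
python3 -c "
from h import *
print(proj('wrist',P))
a=capture('wrist')[:,:,::-1];b=capture('side')[:,:,::-1]
z=lambda c:cv2.resize(c,(560,400),interpolation=cv2.INTER_CUBIC)
cv2.imwrite('pics/w2.png',cv2.resize(np.hstack([a[80:300,130:420],cv2.resize(b[140:270,160:300],(290,220))]),None,fx=1.35,fy=1.35))"
```

```text
[[262.1123 236.4771]
 [405.0709 236.1383]
 [550.6964 236.6717]]
```

View pics/w2.png

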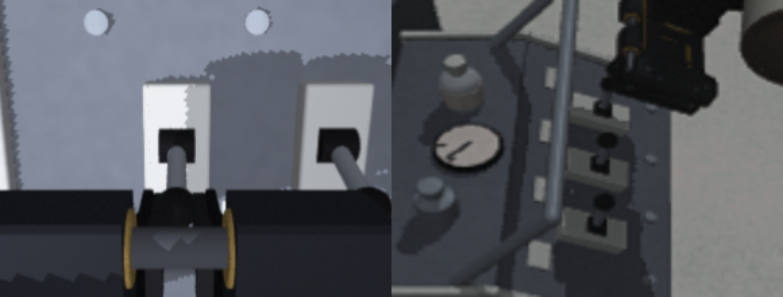

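Call:
jog_arm(series=[[[0, 0, 0], [0, 0, 0], 0.004], [[0, 0, 0], [0, 0, 0], 0.0], [[0, 0, 0], [0, 0, 0], 0.0]])

```text
time_s: 5.0
tcp_pos: [0.6569, -0.0096, 0.1791]
ee_rot: [[-0.268, 0.482, -0.834], [0.964, 0.134, -0.232], [0.0, -0.866, -0.501]]
wrist_force: [0.7, 0.2, 1.1]
gripper_width: 0.01
```

```bash
python3 -c "
from h import *
go(0,0)
b=capture('scene')[:,:,::-1]; a=capture('wrist')[:,:,::-1]
cv2.imwrite('pics/w3.png',cv2.resize(np.hstack([cv2.resize(a[190:280,200:320],(360,270),interpolation=cv2.INTER_CUBIC),cv2.resize(b[165:255,215:335],(360,270),interpolation=cv2.INTER_CUBIC)]),None,fx=1.1,fy=1.1))"
```

```text
tcp [ 0.6569 -0.0096  0.1791] shift [-0.0004 -0.0005 -0.0016] turn [ 0.0335 -0.0763 -0.0233] F_tool [ 0.0391 -0.6226 -1.1625] w 0.01014072593141604 t 5.0
```

View pics/w3.png

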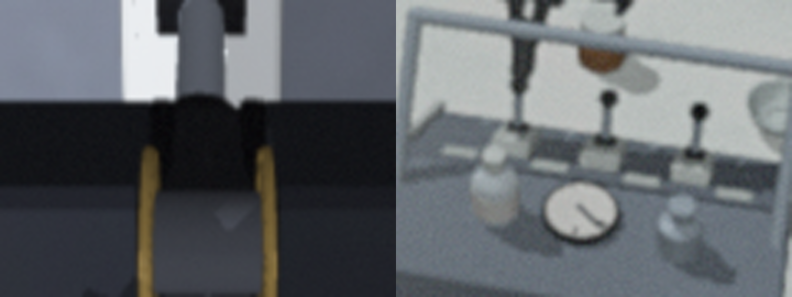

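```bash
python3 -c "
from h import *
a=capture('wrist')[:,:,::-1];b=capture('scene')[:,:,::-1];d=capture('side')[:,:,::-1]
b0=cv2.imread('pics/scene.png');d0=cv2.imread('pics/side.png')
cv2.imwrite('pics/scene2.png',b);cv2.imwrite('pics/side2.png',d)
g=lambda c:np.clip((c/255.)**.45*255,0,255).astype(np.uint8)
r=lambda c,w,h:cv2.resize(c,(w,h),interpolation=cv2.INTER_CUBIC)
top=np.hstack([r(g(a[180:300,190:350]),400,300),r(g(d[150:240,205:325]),400,300)])
bot=np.hstack([r(c,200,200) for c in(b0[214:244,256:286],b[214:244,256:286],d0[188:218,172:202],d[188:218,172:202])])
cv2.imwrite('pics/w4.png',np.vstack([top,bot]))"
```

```text
(no output)
```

View pics/w4.png

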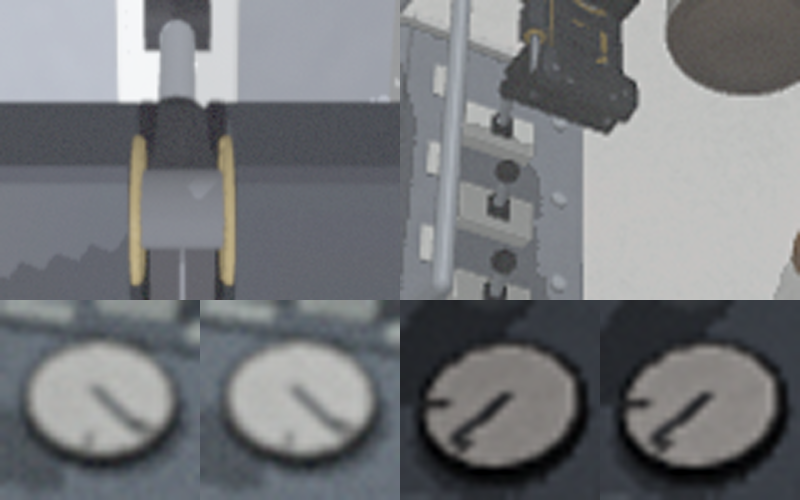

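```bash
python3 -c "
from h import *
s=sense();t=s['tcp_pos'];R=s['ee_rot']
pv=P[0]+.0094*cx-.0471*ez
for n in('wrist','side','scene'):
    print(n,'knob',proj(n,P[0]),'pivot',proj(n,pv),'tcp',proj(n,t),'grasp',proj(n,t-.019*R[:,1]),'z+-',proj(n,[t+.0095*R[:,2],t-.0095*R[:,2]]).ravel())
print(s['wrist_force'],s['moment'],s['effort'])
"
python3 - <<'E'
import cv2,numpy as np
d=cv2.imread('pics/side2.png');d0=cv2.imread('pics/side.png');b=cv2.imread('pics/scene2.png');b0=cv2.imread('pics/scene.png')
g=lambda c:cv2.resize(np.clip((c/255.)**.45*255,0,255).astype(np.uint8),(400,300),interpolation=cv2.INTER_CUBIC)
cv2.imwrite('pics/w5.png',np.vstack([np.hstack([g(x[155:200,210:270]) for x in(d0,d)]),np.hstack([g(x[170:215,225:285]) for x in(b0,b)])]))
E
```

```text
wrist knob [[262.1074 236.2762]] pivot [[262.1569 189.4407]] tcp [[262.8599 221.5495]] grasp [[262.9052 233.2012]] z+- [262.8671 206.8779 262.8528 235.8834]
side knob [[237.5709 176.3571]] pivot [[234.8113 188.0119]] tcp [[234.6562 180.9761]] grasp [[238.0322 176.8125]] z+- [237.8857 182.1431 231.4054 179.8014]
scene knob [[251.7851 190.2288]] pivot [[251.2628 203.9119]] tcp [[251.3623 196.5908]] grasp [[252.0297 190.3062]] z+- [252.0164 195.845  250.6984 197.3479]
[-0.5863  0.3747  0.5905] [-0.2442  0.979  -0.0023] [ -0.002  -29.6096  17.6458   3.6978   0.9799   0.0184]
```

View pics/w5.png

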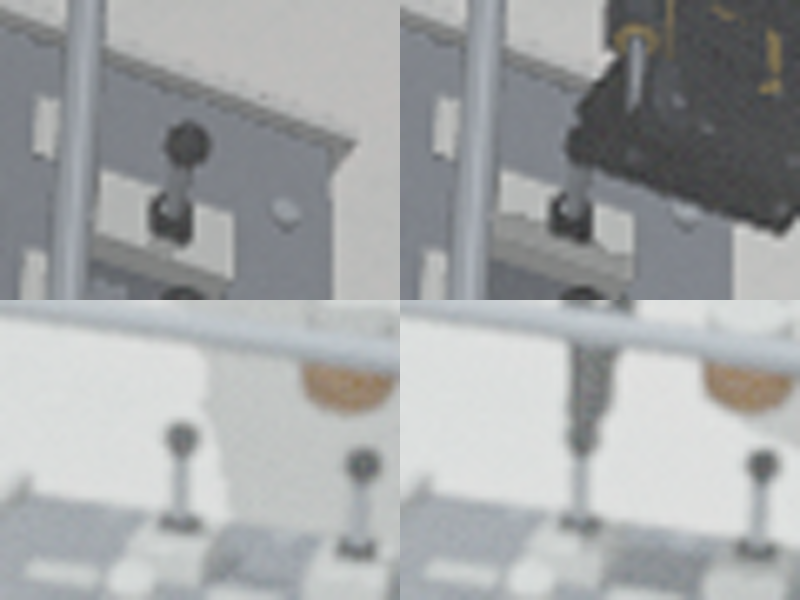

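The lever and needle haven't moved. The shut fingertips end at the ball's top, about 20–28 mm short of the reported TCP. I'll open, go deeper and grip again.

Call:
jog_arm(series=[[[0, 0, -0.0015], [0, 0, 0], 0.05], [[0, 0, 0], [0, 0, 0], 0.05], [[0, 0, 0], [0, 0, 0], 0.05], [[0, 0.006, 0], [0, 0, 0], 0.05], [[0, 0.006, 0], [0, 0, 0], 0.05], [[0, 0.006, 0], [0, 0, 0], 0.05], [[0, 0.003, 0], [0, 0, 0], 0.05], [[0, 0, 0], [0, 0, 0], 0.05]])

```text
time_s: 6.25
tcp_pos: [0.6683, -0.0064, 0.1612]
ee_rot: [[-0.268, 0.481, -0.835], [0.964, 0.134, -0.232], [0.0, -0.866, -0.5]]
wrist_force: [0.2, -1.0, 0.6]
gripper_width: 0.575
```

Call:
jog_arm(series=[[[0, 0, 0], [0, 0, 0], 0.03], [[0, 0, 0], [0, 0, 0], 0.02], [[0, 0, 0], [0, 0, 0], 0.014], [[0, 0, 0], [0, 0, 0], 0.014], [[0, 0, 0], [0, 0, 0], 0.014], [[0, 0, 0], [0, 0, 0], 0.014]])

```text
time_s: 7.0
tcp_pos: [0.6686, -0.0074, 0.1619]
ee_rot: [[-0.267, 0.483, -0.834], [0.964, 0.133, -0.231], [-0.001, -0.866, -0.501]]
wrist_force: [1.7, -5.5, 0.0]
gripper_width: 0.181
```

```bash
python3 -c "
from h import *
go(0,0)
b=capture('scene')[:,:,::-1];d=capture('side')[:,:,::-1];a=capture('wrist')[:,:,::-1]
b0=cv2.imread('pics/scene.png')
g=lambda c:cv2.resize(np.clip((c/255.)**.45*255,0,255).astype(np.uint8),(400,300),interpolation=cv2.INTER_CUBIC)
cv2.imwrite('pics/w6.png',np.vstack([np.hstack([g(d[155:200,210:270]),g(a[180:300,190:350])]),np.hstack([g(x[170:215,225:285]) for x in(b0,b)])]))
"
```

```text
tcp [ 0.6686 -0.0074  0.1619] shift [ 0.0006 -0.0213  0.    ] turn [ 0.0569 -0.0831 -0.0868] F_tool [-5.7366  0.0508 -0.1558] w 0.18113992057274386 t 7.0
```

View pics/w6.png

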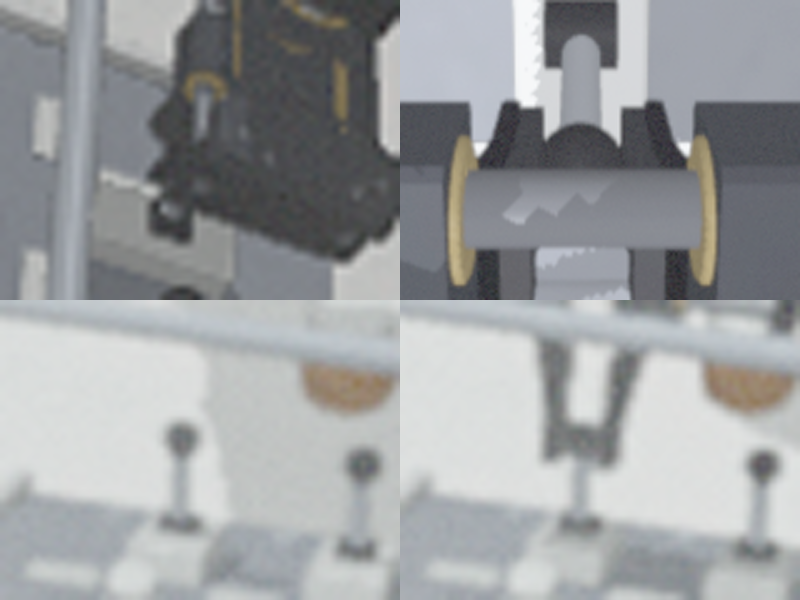

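Gripping the ball now: the opening stopped at about 16 mm, and the tips are just past the knob in the scene view. Next, a light push towards off.

Call:
jog_arm(series=[[[-0.0005, 0, 0], [0, 0, 0], 0.014], [[0, -0.0002, 0.0005], [0, 0, 0], 0.014], [[0, 0, 0], [0, 0, 0], 0.014]])

```text
time_s: 7.52
tcp_pos: [0.6686, -0.0074, 0.1619]
ee_rot: [[-0.267, 0.483, -0.834], [0.964, 0.134, -0.232], [-0.0, -0.865, -0.502]]
wrist_force: [2.9, -5.2, -0.3]
gripper_width: 0.183
```

```bash
python3 -c "
from h import *
go(0,-.021)"
```

```text
tcp [ 0.6686 -0.0074  0.1619] shift [ 0.0005 -0.0003  0.    ] turn [ 0.1078 -0.0637 -0.0594] F_tool [-5.8126  0.9825 -0.9927] w 0.18317575243194242 t 7.525
```

Call:
jog_arm(series=[[[0, -0.0002, 0.0005], [0, 0, 0], 0.014], [[0, 0, 0], [0, 0, 0], 0.014]])

```text
time_s: 7.78
tcp_pos: [0.6686, -0.0074, 0.162]
ee_rot: [[-0.268, 0.484, -0.833], [0.964, 0.134, -0.232], [-0.0, -0.865, -0.502]]
wrist_force: [6.0, -5.1, -1.8]
gripper_width: 0.179
```

```bash
python3 -c "
from h import *
go(0,-.021)"
```

```text
tcp [ 0.6686 -0.0074  0.162 ] shift [ 0.0005 -0.0002  0.0001] turn [ 0.1639 -0.0577 -0.0641] F_tool [-6.5615  3.819  -2.8994] w 0.17893187094035645 t 7.775
```

Call:
jog_arm(series=[[[0, -0.0002, 0.0006], [0, 0, 0], 0.014], [[0, 0, 0], [0, 0, 0], 0.014]])

```text
time_s: 8.02
tcp_pos: [0.6686, -0.0074, 0.162]
ee_rot: [[-0.268, 0.485, -0.832], [0.964, 0.134, -0.232], [-0.001, -0.864, -0.503]]
wrist_force: [5.9, -5.3, -2.8]
gripper_width: 0.182
```

```bash
python3 -c "
from h import *
go(0,-.021)"
```

```text
tcp [ 0.6686 -0.0074  0.162 ] shift [ 0.0006 -0.0002  0.0001] turn [ 0.2277 -0.0493 -0.0711] F_tool [-6.6411  4.5871 -2.3035] w 0.18244962055566596 t 8.025
```

Call:
jog_arm(series=[[[0, 0, 0.001], [0, 0, 0], 0.014], [[0, 0, 0], [0, 0, 0], 0.014]])

```text
time_s: 8.28
tcp_pos: [0.6686, -0.0074, 0.1621]
ee_rot: [[-0.268, 0.487, -0.831], [0.963, 0.135, -0.232], [-0.001, -0.863, -0.505]]
wrist_force: [7.9, -4.5, -3.2]
gripper_width: 0.182
```

```bash
python3 -c "
from h import *
go(0,-.021)"
```

```text
tcp [ 0.6686 -0.0074  0.1621] shift [ 0.0005 -0.0002  0.0002] turn [ 0.3419 -0.0308 -0.0796] F_tool [-6.4186  6.0073 -3.9549] w 0.1818961704381237 t 8.275
```

Lever 1 stands firm at about 6 N with no motion, so it's live. I'll relieve the push, release and move to the middle lever.

Call:
jog_arm(series=[[[0.0005, 0.0006, -0.0026], [0, 0, 0], 0.014], [[0, 0, 0], [0, 0, 0], 0.03], [[0, 0, 0], [0, 0, 0], 0.05], [[0, 0, 0], [0, 0, 0], 0.05], [[0, -0.025, 0], [0, 0, 0], 0.05], [[0, -0.03, 0], [0, 0, 0], 0.05], [[0.04, 0, 0], [0, 0, 0], 0.05], [[0.04, 0, 0], [0, 0, 0], 0.05], [[0, 0, 0], [0, 0, 0], 0.05], [[0, 0, 0], [0, 0, 0], 0.05]])

```text
time_s: 9.52
tcp_pos: [0.6204, 0.0636, 0.2094]
ee_rot: [[-0.268, 0.482, -0.834], [0.963, 0.135, -0.232], [0.001, -0.866, -0.501]]
wrist_force: [0.5, -0.3, -0.4]
gripper_width: 0.576
```

```bash
python3 -c "
from h import *
go(1,-.021)"
```

```text
tcp [0.6204 0.0636 0.2094] shift [-0.0008  0.0545  0.0004] turn [ 0.0429 -0.0512  0.0115] F_tool [-0.4749  0.5592 -0.1401] w 0.5764509094974947 t 9.525
```

Call:
jog_arm(series=[[[-0.001, 0.02, 0], [0, 0, 0], 0.05], [[0, 0.015, 0], [0, 0, 0], 0.05], [[0, 0.012, 0], [0, 0, 0], 0.05], [[0, 0.007, 0.0004], [0, 0, 0], 0.04], [[0, 0, 0], [0, 0, 0], 0.03], [[0, 0, 0], [0, 0, 0], 0.02], [[0, 0, 0], [0, 0, 0], 0.014], [[0, 0, 0], [0, 0, 0], 0.014], [[0, 0, 0], [0, 0, 0], 0.014]])

```text
time_s: 10.65
tcp_pos: [0.6465, 0.0692, 0.163]
ee_rot: [[-0.268, 0.483, -0.834], [0.964, 0.134, -0.231], [0.0, -0.865, -0.501]]
wrist_force: [0.5, -2.1, 2.2]
gripper_width: 0.182
```

```bash
python3 -c "
from h import *
go(1,-.021)"
```

```text
tcp [0.6465 0.0692 0.163 ] shift [0.0008 0.001  0.0003] turn [ 0.0863 -0.0772 -0.0332] F_tool [-2.1753 -1.935  -1.01  ] w 0.18230935387453606 t 10.65
```

Call:
jog_arm(series=[[[0, -0.0002, 0.0008], [0, 0, 0], 0.014], [[0, 0, 0], [0, 0, 0], 0.014]])

```text
time_s: 10.9
tcp_pos: [0.6465, 0.0693, 0.1631]
ee_rot: [[-0.268, 0.484, -0.833], [0.963, 0.135, -0.231], [0.0, -0.865, -0.502]]
wrist_force: [2.6, -2.5, 0.8]
gripper_width: 0.182
```

```bash
python3 -c "
from h import *
go(1,-.021)"
```

```text
tcp [0.6465 0.0693 0.1631] shift [0.0007 0.001  0.0003] turn [ 0.1652 -0.0613 -0.0219] F_tool [-3.1185  0.2116 -1.9467] w 0.18193876206940163 t 10.9
```

Call:
jog_arm(series=[[[0, -0.0003, 0.0008], [0, 0, 0], 0.014], [[0, 0, 0], [0, 0, 0], 0.014]])

```text
time_s: 11.15
tcp_pos: [0.6464, 0.0694, 0.1631]
ee_rot: [[-0.268, 0.485, -0.832], [0.963, 0.135, -0.232], [0.0, -0.864, -0.504]]
wrist_force: [5.8, -3.3, -0.1]
gripper_width: 0.181
```

```bash
python3 -c "
from h import *
go(1,-.021)"
```

```text
tcp [0.6464 0.0694 0.1631] shift [0.0006 0.001  0.0003] turn [ 0.2429 -0.0487 -0.0092] F_tool [-4.7482  2.5116 -4.0203] w 0.18084877306183142 t 11.15
```

Call:
jog_arm(series=[[[0, -0.0003, 0.0008], [0, 0, 0], 0.014], [[0, 0, 0], [0, 0, 0], 0.014]])

```text
time_s: 11.4
tcp_pos: [0.6464, 0.0695, 0.1632]
ee_rot: [[-0.268, 0.486, -0.832], [0.963, 0.136, -0.231], [0.0, -0.863, -0.505]]
wrist_force: [10.5, -3.4, -2.1]
gripper_width: 0.182
```

```bash
python3 -c "
from h import *
go(1,-.021)"
```

```text
tcp [0.6464 0.0695 0.1632] shift [0.0005 0.0011 0.0003] turn [ 0.3247 -0.0412  0.0005] F_tool [-6.1123  6.504  -6.8878] w 0.18246401444234156 t 11.4
```

Middle lever is firm at about 8 N, so it's live. The third should be the tripped one.

Call:
jog_arm(series=[[[0, 0.0008, -0.0024], [0, 0, 0], 0.014], [[0, 0, 0], [0, 0, 0], 0.03], [[0, 0, 0], [0, 0, 0], 0.05], [[0, 0, 0], [0, 0, 0], 0.05], [[0, -0.025, 0], [0, 0, 0], 0.05], [[0, -0.03, 0], [0, 0, 0], 0.05], [[0.04, 0, 0], [0, 0, 0], 0.05], [[0.04, 0, 0], [0, 0, 0], 0.05], [[0, 0, 0], [0, 0, 0], 0.05], [[0, 0, 0], [0, 0, 0], 0.05]])

```text
time_s: 12.65
tcp_pos: [0.5981, 0.1391, 0.2096]
ee_rot: [[-0.268, 0.481, -0.835], [0.963, 0.134, -0.232], [0.0, -0.866, -0.5]]
wrist_force: [0.0, 0.2, 1.1]
gripper_width: 0.575
```

```bash
python3 -c "
from h import *
go(2,-.021)"
```

```text
tcp [0.5981 0.1391 0.2096] shift [ 0.0004  0.0555 -0.0007] turn [-0.0147 -0.0739 -0.0115] F_tool [ 0.1965 -0.9059 -0.639 ] w 0.5750947233725252 t 12.65
```

Call:
jog_arm(series=[[[-0.0005, 0.02, 0], [0, 0, 0], 0.05], [[0, 0.015, 0], [0, 0, 0], 0.05], [[0, 0.012, 0], [0, 0, 0], 0.05], [[0, 0.008, -0.0005], [0, 0, 0], 0.04], [[0, 0, 0], [0, 0, 0], 0.03], [[0, 0, 0], [0, 0, 0], 0.02], [[0, 0, 0], [0, 0, 0], 0.014], [[0, 0, 0], [0, 0, 0], 0.014], [[0, 0, 0], [0, 0, 0], 0.014]])

```text
time_s: 13.78
tcp_pos: [0.6256, 0.1464, 0.1633]
ee_rot: [[-0.268, 0.483, -0.834], [0.963, 0.135, -0.232], [0.001, -0.865, -0.501]]
wrist_force: [-1.2, 0.3, 2.4]
gripper_width: 0.187
```

Call:
jog_arm(series=[[[0, -0.0003, 0.001], [0, 0, 0], 0.014], [[0, -0.0003, 0.001], [0, 0, 0], 0.014], [[0, 0, 0], [0, 0, 0], 0.014]])

```text
time_s: 14.15
tcp_pos: [0.6242, 0.146, 0.163]
ee_rot: [[-0.268, 0.484, -0.833], [0.963, 0.135, -0.231], [0.001, -0.865, -0.502]]
wrist_force: [2.9, -0.4, 3.0]
gripper_width: 0.186
```

```bash
python3 -c "
from h import *
go(2,-.021)"
```

```text
tcp [0.6242 0.146  0.163 ] shift [ 0.0007  0.0016 -0.0007] turn [ 0.1431 -0.0702  0.0155] F_tool [-1.1351 -1.2768 -3.8422] w 0.18644532566443509 t 14.15
```

The third lever gave 1.5 mm at about 3.5 N, so it's the tripped one. Swinging it to off along its arc.

Call:
jog_arm(series=[[[0, -0.001, 0.005], [0, 0, 0], 0.01], [[0, -0.0005, 0.004], [0, 0, 0], 0.01], [[0, -0.0002, 0.0043], [0, 0, 0], 0.01], [[0, 0.0002, 0.004], [0, 0, 0], 0.01], [[0, 0.0005, 0.0043], [0, 0, 0], 0.01], [[0, 0.001, 0.004], [0, 0, 0], 0.01], [[0, 0.0012, 0.004], [0, 0, 0], 0.01], [[0, 0.0017, 0.004], [0, 0, 0], 0.01], [[0, 0.0018, 0.0036], [0, 0, 0], 0.01], [[0, 0, 0], [0, 0, 0], 0.01]])

```text
time_s: 15.4
tcp_pos: [0.5946, 0.1376, 0.1441]
ee_rot: [[-0.27, 0.475, -0.838], [0.963, 0.136, -0.233], [0.003, -0.87, -0.494]]
wrist_force: [-3.6, 2.6, 7.3]
gripper_width: 0.151
```

```bash
python3 -c "
from h import *
go(2,-.021)"
```

```text
tcp [0.5946 0.1376 0.1441] shift [ 0.0009  0.0003 -0.0368] turn [-0.418  -0.0341  0.1912] F_tool [ 3.4904 -7.6843 -1.1389] w 0.1506565214886922 t 15.4
```

```bash
cat >> h.py <<'E'
def needle(img,n):
    # dial: bright ellipse; needle = dark pixels inside; angle on plane z=.19 in console frame
    x0,y0,x1,y1=dict(scene=(255,213,288,245),side=(172,190,203,219))[n]
    g=cv2.cvtColor(img,cv2.COLOR_BGR2GRAY)[y0:y1,x0:x1].astype(np.float32)
    g=cv2.resize(g,None,fx=6,fy=6,interpolation=cv2.INTER_CUBIC)
    hi=np.percentile(g,97);m=(g>.75*hi).astype(np.uint8)
    k,l,s,c=cv2.connectedComponentsWithStats(m);i=1+s[1:,4].argmax()
    cn=max(cv2.findContours((l==i).astype(np.uint8),0,2)[0],key=cv2.contourArea);hull=cv2.convexHull(cn)
    el=cv2.fitEllipse(hull);full=np.zeros_like(m);cv2.ellipse(full,(el[0],(el[1][0]*.8,el[1][1]*.8),el[2]),1,-1)
    w=np.where(full>0,np.clip(.75*hi-g,0,None),0);ys,xs=np.nonzero(w);C=cam(n)
    f=lambda x,y:onz(ray(n,((x+.5)/6-.5+x0,(y+.5)/6-.5+y0),C),.19)
    q=np.array([f(x,y) for x,y in zip(xs,ys)])-f(*el[0]);q=np.c_[q@cx,q@cy];ww=w[ys,xs]
    v=(q*ww[:,None]).sum(0);return el,np.degrees(np.arctan2(v[1],v[0])),np.hypot(*v)/ww.sum()
E
python3 -c "
from h import *
for n in('scene','side'):
    print(n,needle(cv2.imread(f'pics/{n}.png'),n)[1:],needle(cv2.imread(f'pics/{n}2.png'),n)[1:],needle(capture(n)[:,:,::-1].copy(),n)[1:])"
```

```text
scene (np.float64(57.034291273578546), np.float64(0.013066541357377996)) (np.float64(56.85381594727821), np.float64(0.012580473657261356)) (np.float64(23.279202990497645), np.float64(0.009861605589067625))
side (np.float64(37.363091603532304), np.float64(0.00943312825340371)) (np.float64(37.5468433299053), np.float64(0.009421651769560495)) (np.float64(14.973204460056442), np.float64(0.009549515233984462))
```

Call:
jog_arm(series=[[[0, 0.002, 0.003], [0, 0, 0], 0.01], [[0, 0.002, 0.003], [0, 0, 0], 0.01], [[0, 0, 0], [0, 0, 0], 0.01]])

```text
time_s: 15.88
tcp_pos: [0.5923, 0.1353, 0.1395]
ee_rot: [[-0.269, 0.468, -0.842], [0.963, 0.134, -0.233], [0.004, -0.873, -0.487]]
wrist_force: [0.2, 0.9, 0.7]
gripper_width: 0.118
```

```bash
python3 -c "
from h import *
go(2,-.021)
for n in('scene','side'):print(n,needle(capture(n)[:,:,::-1].copy(),n)[1:])"
```

```text
tcp [0.5923 0.1353 0.1395] shift [ 0.0025 -0.0025 -0.0415] turn [-0.8678 -0.0861  0.1918] F_tool [ 0.7908 -0.3908 -0.6644] w 0.11841222263180037 t 15.875
scene (np.float64(34.3691948360128), np.float64(0.00709261313346139))
side (np.float64(22.0104066346378), np.float64(0.009769204304491444))
```

The ball slipped out of the grip near off and sprang back partway. The third lever is confirmed as tripped. From here I'll push with shut fingers, first from behind the knob.

Call:
jog_arm(series=[[[0, -0.02, 0], [0, 0, 0], 0.0], [[0, -0.03, 0], [0, 0, 0], 0.0], [[0, 0, -0.024], [0, 0, 0], 0.0], [[0, 0, -0.024], [0, 0, 0], 0.0], [[0, 0, 0], [0, 0, 0], 0.0], [[0, 0, 0], [0, 0, 0], 0.0]])

```text
time_s: 16.73
tcp_pos: [0.6088, 0.1396, 0.2064]
ee_rot: [[-0.269, 0.468, -0.842], [0.963, 0.134, -0.233], [0.004, -0.874, -0.487]]
wrist_force: [0.1, 0.3, -0.2]
gripper_width: 0.006
```

```bash
python3 -c "
from h import *
go(2,-.021)
for n in('scene','side'):print(n,needle(capture(n)[:,:,::-1].copy(),n)[1:])
b=capture('wrist')[:,:,::-1];s=capture('scene')[:,:,::-1]
pv=P[2]+.0094*cx-.0471*ez
for a in(.3,.4,.5,.6,.85): 
  t=np.pi/3-a;k=pv+.048*(-np.sin(t)*cx+np.cos(t)*ez);print(a,proj('wrist',k),proj('scene',k))
cv2.imwrite('pics/w7.png',np.hstack([cv2.resize(b[130:270,180:340],(400,350),interpolation=2),cv2.resize(s[165:249,255:351],(400,350),interpolation=2)]))"
```

```text
tcp [0.6088 0.1396 0.2064] shift [0.0026 0.0476 0.0059] turn [-0.8791 -0.1038  0.1966] F_tool [ 0.2864  0.2366 -0.1056] w 0.006389334786087183 t 16.725
scene (np.float64(34.960660683393776), np.float64(0.0070186385190417885))
side (np.float64(21.835810993764436), np.float64(0.009742178613778206))
0.3 [[267.0001 166.5366]] [[307.1642 195.89  ]]
0.4 [[267.0066 174.3716]] [[307.0837 195.99  ]]
0.5 [[266.9996 182.1076]] [[306.9793 196.2541]]
0.6 [[266.9794 189.616 ]] [[306.8519 196.6815]]
0.85 [[266.8755 206.6343]] [[306.4397 198.4429]]
```

View pics/w7.png

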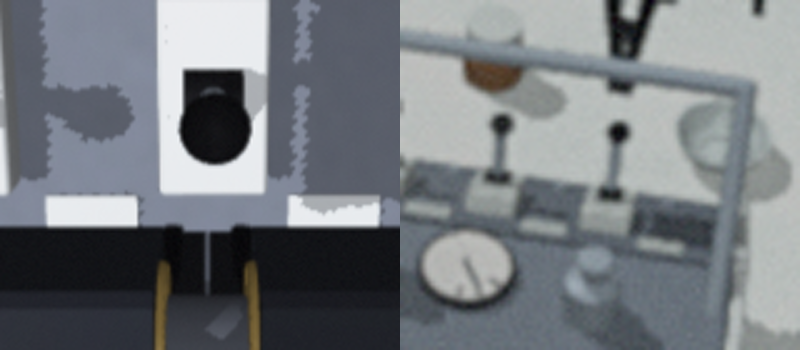

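Lever 3 rests at 0.5 (knob at wrist pixel (266,182)), and the shut tips are just behind it. Going in behind the knob.

Call:
jog_arm(series=[[[0.0026, 0, -0.002], [-0.9, -0.1, 0.2], 0.0], [[0, 0.012, 0], [0, 0, 0], 0.0], [[0, 0.012, 0], [0, 0, 0], 0.0], [[0, 0.006, 0], [0, 0, 0], 0.0], [[0, 0, 0], [0, 0, 0], 0.0], [[0, 0, 0], [0, 0, 0], 0.0]])

```text
time_s: 17.68
tcp_pos: [0.6256, 0.1474, 0.1829]
ee_rot: [[-0.269, 0.484, -0.833], [0.963, 0.136, -0.233], [0.0, -0.865, -0.503]]
wrist_force: [0.3, -0.6, -0.7]
gripper_width: 0.008
```

```bash
python3 -c "
from h import *
go(2,-.021)"
```

```text
tcp [0.6256 0.1474 0.1829] shift [-0.0002  0.0179  0.0107] turn [0.1692 0.0179 0.0289] F_tool [-0.6314  0.6486  0.1923] w 0.007505887827803868 t 17.675
```

Call:
jog_arm(series=[[[0, 0.01, 0.001], [0, 0, 0], 0.0], [[0, 0.008, 0], [0, 0, 0], 0.0], [[0, 0, 0], [0, 0, 0], 0.0]])

```text
time_s: 18.05
tcp_pos: [0.633, 0.1492, 0.1653]
ee_rot: [[-0.269, 0.482, -0.834], [0.963, 0.135, -0.233], [-0.0, -0.866, -0.501]]
wrist_force: [-0.3, 0.2, 0.7]
gripper_width: 0.007
```

Call:
jog_arm(series=[[[0, 0, 0.005], [0, 0, 0], 0.0], [[0, 0, 0.004], [0, 0, 0], 0.0], [[0, 0.0005, 0.004], [0, 0, 0], 0.0], [[0, 0.0005, 0.004], [0, 0, 0], 0.0], [[0, 0.001, 0.004], [0, 0, 0], 0.0], [[0, 0, 0], [0, 0, 0], 0.0]])

```text
time_s: 18.8
tcp_pos: [0.6178, 0.1456, 0.1565]
ee_rot: [[-0.27, 0.487, -0.831], [0.963, 0.138, -0.233], [0.001, -0.863, -0.506]]
wrist_force: [2.5, -0.2, 5.0]
gripper_width: 0.004
```

```bash
python3 -c "
from h import *
go(2,-.021)
for n in('scene','side'):print(n,needle(capture(n)[:,:,::-1].copy(),n)[1:])"
```

```text
tcp [0.6178 0.1456 0.1565] shift [-0.0007 -0.0009 -0.0094] turn [0.4006 0.0386 0.1008] F_tool [-0.8869 -3.1737 -4.5361] w 0.004138273885463867 t 18.8
scene (np.float64(19.1209068123635), np.float64(0.010213861159817738))
side (np.float64(10.424827516907836), np.float64(0.010228226568871884))
```

Call:
jog_arm(series=[[[0, 0.001, 0.004], [0, 0, 0], 0.0], [[0, 0.001, 0.003], [0, 0, 0], 0.0], [[0, 0, 0], [0, 0, 0], 0.0]])

```text
time_s: 19.27
tcp_pos: [0.6135, 0.1446, 0.1519]
ee_rot: [[-0.27, 0.488, -0.83], [0.963, 0.138, -0.232], [0.002, -0.862, -0.507]]
wrist_force: [3.0, -0.6, 6.8]
gripper_width: 0.005
```

```bash
python3 -c "
from h import *
go(2,-.021)
for n in('scene','side'):print(n,needle(capture(n)[:,:,::-1].copy(),n)[1:])"
```

```text
tcp [0.6135 0.1446 0.1519] shift [-0.0008 -0.0026 -0.0155] turn [0.4743 0.0368 0.1229] F_tool [-1.3587 -4.4453 -5.8429] w 0.005099548042865358 t 19.275
scene (np.float64(6.2931651786257845), np.float64(0.014454397160271049))
side (np.float64(3.403839426832734), np.float64(0.01002012531712758))
```

Call:
jog_arm(series=[[[0, 0.001, 0.003], [0, 0, 0], 0.0], [[0, 0, 0], [0, 0, 0], 0.0]])

```text
time_s: 19.62
tcp_pos: [0.6123, 0.1443, 0.1507]
ee_rot: [[-0.271, 0.488, -0.83], [0.963, 0.139, -0.233], [0.001, -0.862, -0.507]]
wrist_force: [5.0, 0.4, 6.0]
gripper_width: 0.004
```

```bash
python3 -c "
from h import *
go(2,-.021)
for n in('scene','side'):print(n,needle(capture(n)[:,:,::-1].copy(),n)[1:])"
```

```text
tcp [0.6123 0.1443 0.1507] shift [-0.0009 -0.0029 -0.0172] turn [0.4813 0.0479 0.1271] F_tool [-0.9512 -2.7218 -7.2902] w 0.004441204171567858 t 19.625
scene (np.float64(4.218608826840238), np.float64(0.014502793727387194))
side (np.float64(1.8716871503632024), np.float64(0.009671388347891805))
```

Call:
jog_arm(series=[[[0, 0.001, 0.004], [0, 0, 0], 0.0], [[0, 0.001, 0.002], [0, 0, 0], 0.0], [[0, 0, 0], [0, 0, 0], 0.0]])

```text
time_s: 20.1
tcp_pos: [0.6099, 0.1438, 0.1492]
ee_rot: [[-0.272, 0.485, -0.831], [0.962, 0.14, -0.234], [0.003, -0.863, -0.505]]
wrist_force: [9.4, 0.6, 4.0]
gripper_width: 0.004
```

```bash
python3 -c "
from h import *
go(2,-.021)
for n in('scene','side'):print(n,needle(capture(n)[:,:,::-1].copy(),n)[1:])"
```

```text
tcp [0.6099 0.1438 0.1492] shift [-0.001  -0.0031 -0.0201] turn [0.3341 0.0863 0.2333] F_tool [-1.9953  1.1509 -9.9871] w 0.003679325402956627 t 20.1
scene (np.float64(1.9855714560109252), np.float64(0.008188082405081717))
side (np.float64(-0.06015820194327351), np.float64(0.009401741455658297))
```

Call:
jog_arm(series=[[[0, 0.001, 0.003], [0, 0, 0], 0.0], [[0, 0, 0], [0, 0, 0], 0.0], [[0, 0, 0], [0, 0, 0], 0.0]])

```text
time_s: 20.58
tcp_pos: [0.6087, 0.1436, 0.1487]
ee_rot: [[-0.273, 0.484, -0.831], [0.962, 0.141, -0.234], [0.003, -0.863, -0.504]]
wrist_force: [10.1, 2.5, 5.3]
gripper_width: 0.005
```

```bash
python3 -c "
from h import *
go(2,-.021)
for n in('scene','side'):print(n,needle(capture(n)[:,:,::-1].copy(),n)[1:])"
```

```text
tcp [0.6087 0.1436 0.1487] shift [-0.0011 -0.0029 -0.0213] turn [0.2895 0.1084 0.2928] F_tool [ -0.3064   0.7028 -11.693 ] w 0.005191683120014028 t 20.575
scene (np.float64(-0.029918573936349405), np.float64(0.009730586296355578))
side (np.float64(-1.5661543037119496), np.float64(0.009693879959397505))
```

Call:
jog_arm(series=[[[0, 0.002, 0.004], [0, 0, 0], 0.0], [[0, 0, 0], [0, 0, 0], 0.0], [[0, 0, 0], [0, 0, 0], 0.0]])

```text
time_s: 21.05
tcp_pos: [0.6084, 0.1435, 0.1485]
ee_rot: [[-0.274, 0.484, -0.831], [0.962, 0.142, -0.235], [0.005, -0.863, -0.504]]
wrist_force: [13.9, 2.8, 6.2]
gripper_width: 0.002
```

```bash
python3 -c "
from h import *
go(2,-.021)
for n in('scene','side'):print(n,needle(capture(n)[:,:,::-1].copy(),n)[1:])"
```

```text
tcp [0.6084 0.1435 0.1485] shift [-0.0012 -0.0029 -0.0217] turn [0.2934 0.1424 0.3812] F_tool [ -1.0858   1.7325 -15.3293] w 0.0022593526666264403 t 21.05
scene (np.float64(0.13503299748380176), np.float64(0.009535069637182498))
side (np.float64(-1.678891211293288), np.float64(0.00970757459087945))
```

Call:
jog_arm(series=[[[0, 0.002, 0.004], [0, 0, 0], 0.0], [[0, 0, 0], [0, 0, 0], 0.0], [[0, 0, 0], [0, 0, 0], 0.0]])

```text
time_s: 21.52
tcp_pos: [0.6081, 0.1436, 0.1484]
ee_rot: [[-0.276, 0.484, -0.831], [0.961, 0.144, -0.235], [0.006, -0.863, -0.505]]
wrist_force: [17.8, 2.5, 7.4]
gripper_width: 0.006
```

```bash
python3 -c "
from h import *
go(2,-.021)
for n in('scene','side'):print(n,needle(capture(n)[:,:,::-1].copy(),n)[1:])
pv=P[2]+.0094*cx-.0471*ez
for a in(0,.1,.2): 
  t=np.pi/3-a;k=pv+.048*(-np.sin(t)*cx+np.cos(t)*ez);print(a,proj('wrist',k),proj('scene',k),proj('side',k))
"
```

```text
tcp [0.6081 0.1436 0.1484] shift [-0.0013 -0.0028 -0.022 ] turn [0.3116 0.1773 0.4756] F_tool [ -2.4429   2.5393 -19.1238] w 0.005875821902781719 t 21.525
scene (np.float64(0.051601755291893085), np.float64(0.00921535935067579))
side (np.float64(-1.7527299147237643), np.float64(0.009691207424530017))
0 [[261.1421 215.9649]] [[307.2585 196.5574]] [[249.5716 233.4957]]
0.1 [[261.1433 225.7677]] [[307.2517 196.1769]] [[248.4364 232.5654]]
0.2 [[261.1395 235.724 ]] [[307.2203 195.9532]] [[247.132  231.6951]]
```

The needle is stalled at 0 and the force has risen to 19 N: the lever is on its off stop. I'll hold, then ease back and retreat.

Call:
jog_arm(series=[[[0, 0, 0], [0, 0, 0], 0.0], [[0, 0, 0], [0, 0, 0], 0.0], [[0, 0, 0], [0, 0, 0], 0.0], [[0, 0, 0], [0, 0, 0], 0.0], [[0, 0, 0], [0, 0, 0], 0.0], [[0, 0, 0], [0, 0, 0], 0.0], [[0, 0, 0], [0, 0, 0], 0.0], [[0, 0, 0], [0, 0, 0], 0.0]])

```text
time_s: 22.62
tcp_pos: [0.6081, 0.1436, 0.1484]
ee_rot: [[-0.276, 0.484, -0.831], [0.961, 0.144, -0.235], [0.006, -0.863, -0.505]]
wrist_force: [17.6, 3.8, 7.4]
gripper_width: 0.009
```

Call:
jog_arm(series=[[[0, -0.004, -0.008], [0, 0, 0], 0.0], [[0, -0.003, -0.008], [0, 0, 0], 0.0], [[0, -0.002, -0.008], [0, 0, 0], 0.0], [[0, -0.001, -0.008], [0, 0, 0], 0.0], [[0, 0, -0.008], [0, 0, 0], 0.0], [[0, 0, -0.006], [0, 0, 0], 0.0], [[0, 0, 0], [0, 0, 0], 0.0], [[0, -0.025, 0], [0, 0, 0], 0.0], [[0, -0.025, 0], [0, 0, 0], 0.0], [[0, 0, 0], [0, 0, 0], 0.0]])

```text
time_s: 23.88
tcp_pos: [0.6111, 0.1419, 0.2167]
ee_rot: [[-0.272, 0.474, -0.838], [0.962, 0.139, -0.234], [0.005, -0.87, -0.493]]
wrist_force: [0.3, 0.5, -0.1]
gripper_width: 0.002
```

```bash
python3 -c "
from h import *
go(2,-.021)
for n in('scene','side'):print(n,needle(capture(n)[:,:,::-1].copy(),n)[1:])"
```

```text
tcp [0.6111 0.1419 0.2167] shift [0.0008 0.0551 0.0139] turn [-0.4349  0.0041  0.3506] F_tool [ 0.4061  0.2717 -0.3466] w 0.002107779389091878 t 23.875
scene (np.float64(35.702055985000804), np.float64(0.005816136158060693))
side (np.float64(22.063901691624167), np.float64(0.009759406027490015))
```

Call:
jog_arm(series=[[[0, 0, 0.028], [-0.4, 0, 0.3], 0.0], [[0.0008, 0, 0.027], [0, 0, 0], 0.0], [[0, 0, 0], [0, 0, 0], 0.0], [[0, 0, 0], [0, 0, 0], 0.0]])

```text
time_s: 24.48
tcp_pos: [0.5656, 0.13, 0.1878]
ee_rot: [[-0.27, 0.479, -0.836], [0.963, 0.134, -0.234], [-0.0, -0.868, -0.497]]
wrist_force: [-0.5, -0.2, -0.6]
gripper_width: 0.005
```

```bash
python3 -c "
from h import *
go(2,-.021)"
```

```text
tcp [0.5656 0.13   0.1878] shift [ 0.0003  0.0533 -0.0411] turn [-0.207   0.0446  0.0088] F_tool [-0.035   0.2678  0.781 ] w 0.00465901288663437 t 24.475
```

Call:
jog_arm(series=[[[0, 0.02, 0], [0, 0, 0], 0.0], [[0, 0.02, 0], [0, 0, 0], 0.0], [[0, 0.014, 0], [0, 0, 0], 0.0], [[0, 0, 0], [0, 0, 0], 0.0], [[0, 0, -0.006], [0, 0, 0], 0.0], [[0, 0, -0.006], [0, 0, 0], 0.0], [[0, 0, -0.005], [0, 0, 0], 0.0], [[0, 0.001, -0.005], [0, 0, 0], 0.0], [[0, 0.001, -0.005], [0, 0, 0], 0.0], [[0, 0, 0], [0, 0, 0], 0.0]])

```text
time_s: 25.72
tcp_pos: [0.6149, 0.1432, 0.1554]
ee_rot: [[-0.27, 0.473, -0.839], [0.963, 0.134, -0.234], [0.001, -0.871, -0.492]]
wrist_force: [-1.0, -1.2, 0.1]
gripper_width: 0.008
```

```bash
python3 -c "
from h import *
go(2,-.021)
for n in('scene','side'):print(n,needle(capture(n)[:,:,::-1].copy(),n)[1:])"
```

```text
tcp [0.6149 0.1432 0.1554] shift [ 0.0009 -0.0002 -0.0129] turn [-0.5428  0.0137  0.1011] F_tool [-0.8651 -0.6729  1.0373] w 0.008239598007446135 t 25.725
scene (np.float64(67.3212227576792), np.float64(0.008878826181635284))
side (np.float64(44.83065917120469), np.float64(0.009547465479233337))
```

Call:
jog_arm(series=[[[0, 0.001, -0.004], [0, 0, 0], 0.0], [[0, 0.001, -0.004], [0, 0, 0], 0.0], [[0, 0, 0], [0, 0, 0], 0.0]])

```text
time_s: 26.2
tcp_pos: [0.6185, 0.1432, 0.1549]
ee_rot: [[-0.269, 0.467, -0.842], [0.963, 0.129, -0.235], [-0.001, -0.875, -0.485]]
wrist_force: [-17.3, -0.2, 4.8]
gripper_width: 0.004
```

```bash
python3 -c "
from h import *
go(2,-.021)
for n in('scene','side'):print(n,needle(capture(n)[:,:,::-1].copy(),n)[1:])"
```

```text
tcp [0.6185 0.1432 0.1549] shift [ 0.0019 -0.0024 -0.0101] turn [-1.0107  0.0101 -0.0521] F_tool [  4.469  -12.2658  12.2689] w 0.004255441907640773 t 26.2
scene (np.float64(69.12322105693906), np.float64(0.009016293641269702))
side (np.float64(46.58482534612697), np.float64(0.008724941743388072))
```

Call:
jog_arm(series=[[[0, 0.001, -0.004], [0, 0, 0], 0.0], [[0, 0, 0], [0, 0, 0], 0.0]])

```text
time_s: 26.55
tcp_pos: [0.6193, 0.1428, 0.1544]
ee_rot: [[-0.268, 0.463, -0.845], [0.964, 0.126, -0.236], [-0.002, -0.877, -0.48]]
wrist_force: [-29.8, 0.9, 9.2]
gripper_width: 0.008
```

```bash
python3 -c "
from h import *
go(2,-.021)
for n in('scene','side'):print(n,needle(capture(n)[:,:,::-1].copy(),n)[1:])"
```

```text
tcp [0.6193 0.1428 0.1544] shift [ 0.0025 -0.0033 -0.0097] turn [-1.3254  0.0012 -0.1557] F_tool [  8.7914 -21.7783  20.5645] w 0.008307324048150612 t 26.55
scene (np.float64(68.79943846958675), np.float64(0.011078536885698608))
side (np.float64(46.31995956574213), np.float64(0.008421837605730469))
```

The needle has stalled and the force has risen sharply: the lever is on its on stop. Easing off to the front and retreating.

Call:
jog_arm(series=[[[0, -0.004, 0.008], [0, 0, 0], 0.0], [[0, 0, 0.012], [0, 0, 0], 0.0], [[0, 0, 0.01], [0, 0, 0], 0.0], [[0, 0, 0], [0, 0, 0], 0.0], [[0, -0.03, 0], [0, 0, 0], 0.0], [[0, -0.04, 0], [0, 0, 0], 0.0], [[0, -0.04, 0], [0, 0, 0], 0.0], [[0, 0, 0], [0, 0, 0], 0.0], [[0, 0, 0], [0, 0, 0], 0.0]])

```text
time_s: 27.78
tcp_pos: [0.5474, 0.1244, 0.2434]
ee_rot: [[-0.27, 0.474, -0.838], [0.963, 0.135, -0.234], [0.002, -0.87, -0.492]]
wrist_force: [-0.7, 0.1, 0.5]
gripper_width: 0.006
```

```bash
python3 -c "
from h import *
s=sense();print(s['tcp_pos'],s['wrist_force'],s['time_s'])
for n in('scene','side'):print(n,needle(capture(n)[:,:,::-1].copy(),n)[1:])
b=capture('wrist')[:,:,::-1];s=capture('scene')[:,:,::-1];d=capture('side')[:,:,::-1]
for i in range(3):
 pv=P[i]+.0094*cx-.0471*ez
 for a in(.85,1.05): 
  t=np.pi/3-a;k=pv+.048*(-np.sin(t)*cx+np.cos(t)*ez);print(i,a,proj('wrist',k),proj('scene',k),proj('side',k))
r=lambda c,w,h:cv2.resize(c,(w,h),interpolation=2)
cv2.imwrite('pics/w8.png',np.vstack([r(b[60:280],700,300),np.hstack([r(s[140:270,190:350],350,284),r(d[140:270,140:300],350,284)])]))"
```

```text
[0.5474 0.1244 0.2434] [-0.6907  0.1133  0.4604] 27.775
scene (np.float64(68.55824628335165), np.float64(0.00939896981634578))
side (np.float64(45.7750464654047), np.float64(0.00889645224195958))
0 0.85 [[ 74.176  228.7037]] [[251.7856 190.2354]] [[237.573  176.3648]]
0 1.05 [[ 78.1443 236.6342]] [[251.0403 192.2171]] [[233.8533 176.1475]]
1 0.85 [[169.7717 228.2947]] [[278.9107 194.255 ]] [[236.7143 200.9813]]
1 1.05 [[171.6998 236.1983]] [[278.3282 196.2814]] [[232.8082 200.7671]]
2 0.85 [[264.2281 228.3781]] [[306.4397 198.4429]] [[235.5737 228.1135]]
2 1.05 [[264.1787 236.2582]] [[306.0266 200.5138]] [[231.4648 227.9045]]
```

View pics/w8.png

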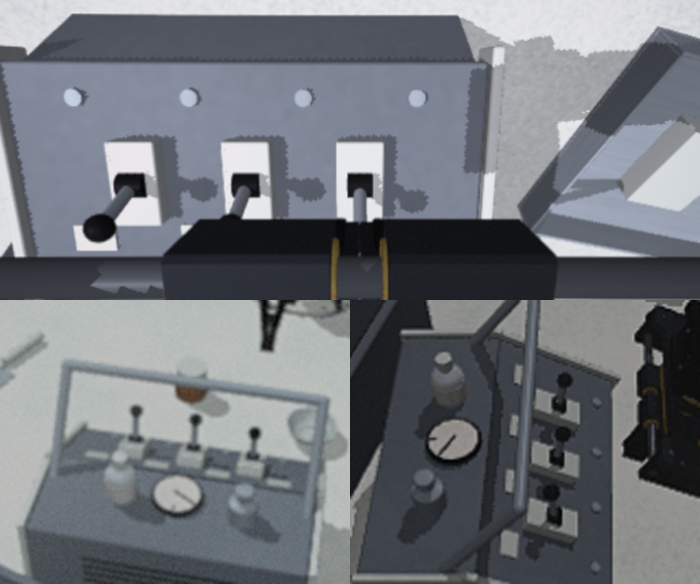

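```bash
python3 -c "
from station import *
print(finish_job())"
```

```text
the job is handed in; nothing more can be done
None
```

The tripped lever was the one at the robot's left (console y = +80 mm). I reset it and handed the job in at about 28 s.

- **Finding it:** I gripped each knob and pushed lightly towards off. The right and middle levers stood firm at about 6 N and 8 N with no motion. The left one gave 1.5 mm at about 3.5 N.
- **Off:** On the first try the knob slipped out of the grip near off and sprang back to about 0.5. I then pushed from behind with shut fingers until the needle stalled at 0 and the force reached 19 N, and held it there for over 1 s.
- **On:** I pushed it from the front until the needle stalled with about 30 N against the stop, then let go and backed off.
- **Last checks:** The needle stayed at its stalled value, about 1.05 rad. The left knob sits at the pixel predicted for 1.05, and the other two at those for 0.85. The vial, weight, jar and dish look unmoved, the needle agrees in both camera views, and the arm was clear at about 0 N. I did not check the cup and spatula again, but the arm went nowhere near the cup and passed well above the bench on the spatula's side.
- **Disagreement found:** The fingertips ended 20–30 mm short of the reported TCP, so my first closing on the right lever missed its knob. It moved nothing, and I corrected the depth for every later move.

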